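# Seat the pump strainer cover with four wing knobs in cross order

### The job

The cover of the water booster pump's strainer is back on its studs, but its four wing knobs are only finger-loose and the cover still stands proud on its seal. Tighten the knobs in cross order, one knob and the one diagonally across from it, then the other two, each about half a turn clockwise until you feel it come up firm, so that the cover sits fully home and level on the rim with all four knobs bearing on it. Do not force any knob past firm, or its stud will spin in the housing; do not lean on the cover, and leave the other things on the shelf where they are.

Things in the scene. Friction and masses are not known exactly. Their poses are not given: they have to be found in the camera images.
- pump: Fixed blue water booster pump. Origin: underside centre of its square strainer chamber (flange 140 x 140 mm); z up. The motor reaches 261 mm along +x (139 mm high), the suction pipe 165 mm along +y and the delivery pipe 160 mm along -y (both under 85 mm high).
- cover: Square steel strainer cover, 130 x 130 x 8 mm, captive under the four knobs; origin at the centre of its underside, z up. It starts proud, 1.9 mm above the chamber's aluminium rim, on an uncompressed rubber seal (8 N/mm over all). It is home when its underside lies on the rim, 100 mm above the shelf.
- knob_a: Black wing knob (nut) on the front left (-x, +y) stud, -48 mm x, +48 mm y of the pump's frame; knob_b is diagonally across. Origin on the stud axis at its underside, z up. Washer and hub, 27 mm across, up to 9 mm above that; wing bar 48 mm long along its own x, 12 mm thick along y, 9 to 30 mm above the underside; yellow dot at +x. Underside starts about 110.4 mm above the shelf.
- stud_a_head (a point): Hidden end of the head of knob_a's stud, 25 mm off the stud's axis inside the chamber wall; it must stay put: forced with over 0.36 N m the stud spins. Clockwise from above tightens and lowers the knob 6 mm a turn at 0.1 to 0.17 N m. The firm stop, cover home, comes after 2.3 to 3.3 rad plus the give of the plastic wing (1 rad per 0.8 N m; it springs back when let go): to be felt.
- knob_b: Black wing knob (nut) on the far right (+x, -y) stud, +48 mm x, -48 mm y of the pump's frame; knob_a is diagonally across. Origin on the stud axis at its underside, z up. Washer and hub, 27 mm across, up to 9 mm above that; wing bar 48 mm long along its own x, 12 mm thick along y, 9 to 30 mm above the underside; yellow dot at +x. Underside starts about 110.4 mm above the shelf.
- stud_b_head (a point): Hidden end of the head of knob_b's stud, 25 mm off the stud's axis inside the chamber wall; it must stay put: forced with over 0.36 N m the stud spins. Clockwise from above tightens and lowers the knob 6 mm a turn at 0.1 to 0.17 N m. The firm stop, cover home, comes after 2.3 to 3.3 rad plus the give of the plastic wing (1 rad per 0.8 N m; it springs back when let go): to be felt.
- knob_c: Black wing knob (nut) on the far left (+x, +y) stud, +48 mm x, +48 mm y of the pump's frame; knob_d is diagonally across. Origin on the stud axis at its underside, z up. Washer and hub, 27 mm across, up to 9 mm above that; wing bar 48 mm long along its own x, 12 mm thick along y, 9 to 30 mm above the underside; yellow dot at +x. Underside starts about 110.4 mm above the shelf.
- stud_c_head (a point): Hidden end of the head of knob_c's stud, 25 mm off the stud's axis inside the chamber wall; it must stay put: forced with over 0.36 N m the stud spins. Clockwise from above tightens and lowers the knob 6 mm a turn at 0.1 to 0.17 N m. The firm stop, cover home, comes after 2.3 to 3.3 rad plus the give of the plastic wing (1 rad per 0.8 N m; it springs back when let go): to be felt.
- knob_d: Black wing knob (nut) on the front right (-x, -y) stud, -48 mm x, -48 mm y of the pump's frame; knob_c is diagonally across. Origin on the stud axis at its underside, z up. Washer and hub, 27 mm across, up to 9 mm above that; wing bar 48 mm long along its own x, 12 mm thick along y, 9 to 30 mm above the underside; yellow dot at +x. Underside starts about 110.4 mm above the shelf.
- stud_d_head (a point): Hidden end of the head of knob_d's stud, 25 mm off the stud's axis inside the chamber wall; it must stay put: forced with over 0.36 N m the stud spins. Clockwise from above tightens and lowers the knob 6 mm a turn at 0.1 to 0.17 N m. The firm stop, cover home, comes after 2.3 to 3.3 rad plus the give of the plastic wing (1 rad per 0.8 N m; it springs back when let go): to be felt.
- teal_bottle: Closed teal plastic bottle, 74 mm across, 235 mm tall; origin at its underside. A bystander.
- white_bottle: Closed white plastic bottle with a blue cap, 80 mm across, 200 mm tall; origin at its underside. A bystander.
- lilac_bottle: Closed lilac plastic bottle, 68 mm across, 215 mm tall; origin at its underside. A bystander.
- lime_bottle: Closed lime plastic bottle, 72 mm across, 190 mm tall; origin at its underside. A bystander.
- wringer_clip: Steel bucket wringer clip, 115 x 36 x 25 mm, lying flat; origin at its underside. A bystander.
- mini_fan: White mini fan with a toggle switch on its 85 mm square base, 174 mm tall; origin at its underside. A bystander.
- dish_brush: Wooden-handled dish brush, 232 x 46 x 35 mm, lying along its own x, bristles down at +x; origin at its underside. A bystander.

How it is judged:
By the outcome, as a careful person would: the job done as asked, in the order asked, and still so for the second after the job is handed in, with the robot touching nothing.
It also fails if it takes over 72 s, if anything falls off the work surface, if the arm or the gripper's body presses on something with over 40 N, if the wrist force passes 120 N, or if a joint passes its speed limit or range.

### The arm

A 6-joint arm with a two-finger parallel gripper is mounted at the origin on the work surface. World frame = base frame: x ahead of the robot, y to its left, z up, the work surface at z = 0. Lengths are in m, angles in rad, forces in N, time in s.
With the tool pointing down it reaches from about 0.25 to 0.725 m from the base axis. Payload 9.7 kg.
Tool frame: the origin (TCP) lies between the finger pads; the fingertips stand 17 mm ahead of it and the grasp point (between the pads) lies 2 mm behind it (env.finger_overhang is the distance from the TCP to the fingertips, in m); z points along the fingers, y is the line along which they close (so a half turn about z gives the same grasp; the last joint's range is limited). The gripper opens to 85 mm and grips with 20 to 120 N. Pads are 22 mm wide; open, the fingers measure 114 mm over their backs; the gripper's body (76 mm by 85 mm) begins 54 mm behind the grasp point. The pads swing forward as they close: fully open they stand 13 mm farther back than shut.
Start: joints at [-1.234, 0.087, 0.176, 1.66, 0, 1.571], TCP at [0.182, -0.519, 0.248] pointing down, gripper open.
Joint ranges: [-3.13, 3.13], [-0.85, 1.81], [-1.15, 1.24], [-2.2, 2.28], [-1.44, 1.52], [-3.14, 3.14]. Speed limits (rad/s): [2.22, 2.22, 2.57, 3.14, 3.14, 3.14].

### API

Orientations are given as a unit quaternion [w, x, y, z].
In Python, from station import readout, cams, job_done, env gives the robot as it stands. The module is installed in compiled form; this text tells all that it offers.
- The arm moves only by the shell command python3 -m pendant 'ROWS'. ROWS is JSON, a list of rows, each a list of 3 entries, a list of its own where there are three numbers: the finger opening in cm, from 0 to 8.54, then the shift along the tool's x, y, z in cm, then the turn, a rotation vector about the tool's x, y, z in rad. A call has 1 to 20 rows; each row shifts and turns the commanded pose from where the row before left it, along the tool's axes as they then stand; what a row does not reach is not made up. A row lasts 1/12 s, in which the tool goes at most 41.7 mm and 7.16 degrees, less where a joint would pass 70% of its speed; a pose out of reach is approached as far as the arm can. A call is refused whole if a number of a shift passes 4.17 or a number of a turn 0.125, either way. A call with a gripper value outside its range is refused whole. The fingers move at their own pace and stop on an object; the grip force is fixed at half the most. Time passes only in rows, so rows that do not move let the fingers close. It gives the time, the measured TCP pose, the force, the opening and the grip force at its end, in the units of the state.
- readout.state(): the state, without advancing time (a new reading comes with each control period).
- cams.capture(name): name is "side" or "top"; returns a dict with "color" (400x640x3 uint8, red, green, blue), "mtx" (3x3 intrinsics, pixels), "extrinsics" (4x4, takes a point from camera to world coordinates). Camera axes: x right, y up, looking along -z (the intrinsics and any distortion apply to the point x, -y, -z); pixel columns grow to the right and rows downward; lengths in m; the calibration is good to about 2 mm. A picture is of the moment at which its call begins. There is no depth.
- job_done(): hands the job in; it is judged then, once.
Trained networks look in the newest picture that a camera, given by its name, has taken for a name from the list of things; names that differ only in an ending like _2 or _b are one class to them, and where a whole thing is asked for, a point or a joint stands for the part that bears it (a point fixed in the world has none). Each returns a list of dicts, best first, with "p" (0 to 1); they miss things now and then, are a little off and sometimes report something else, mostly with a low value. They report only what shows in the picture. A call takes as long as a camera call.
- cams.spot_in(target, camera): "rect" ([centre column, centre row, width, height] in pixels, round what is visible of it).
- cams.silhouettes(target, camera): "region" (400x640 bool, what is visible of it) and "rect" ([centre column, centre row, width, height] in pixels, round what is visible of it).
The state is a dict: "time_s": time; "joint_pos": joint angles; "qd": joint speeds; "joint_torque": joint torques, N m; "ee_pos": TCP position; "ee_rot": TCP orientation; "force": force on the tool from outside, world axes, zero at the start; "moment": the same for the moment, N m; "opening": opening from 0.0 (shut) to 1.0 (fully open); "finger_force": force on a finger pad.
Only numpy, scipy, OpenCV 4.12 (cv2) and the standard library are available. Lean on these libraries where they do the work, as an engineer would, in place of code of your own. Each camera call takes 0.05 s, during which the arm holds its last target. There are 200 camera calls.

## Working session

There is one attempt and no reset: what is moved stays moved. The work goes in short steps, Python scripts to look and compute and a shell command to move; the robot and the scene stay as the last step left them, time stands still between calls to the robot, and variables do not carry over. Pictures are saved under pics/ and viewed, at most 10 in all, crops included, and the job is handed in when it is done.

```bash
mkdir -p pics
cat > h.py <<'E'
import numpy as np, cv2
from station import readout, cams, job_done, env
def proj(c,P):
    E=np.linalg.inv(c["extrinsics"]);p=np.atleast_2d(P)@E[:3,:3].T+E[:3,3]
    q=np.c_[p[:,0],-p[:,1],-p[:,2]]@np.array(c["mtx"]).T
    return q[:,:2]/q[:,2:]
def onplane(c,uv,z):
    d=np.linalg.solve(np.array(c["mtx"]),[uv[0],uv[1],1.]);d=np.array([d[0],-d[1],-d[2]])
    E=np.array(c["extrinsics"]);d=E[:3,:3]@d;o=E[:3,3]
    return o+d*(z-o[2])/d[2]
E
python3 - <<'E'
from h import *
print(readout.state())
for n in("top","side"):
    c=cams.capture(n);cv2.imwrite(f"pics/{n}0.png",c["color"][:,:,::-1]);print(n,np.round(c["extrinsics"],3).tolist(),np.round(c["mtx"],1).tolist(),[k for k in c])
    for t in("pump","cover","knob_a"):
        for r in cams.spot_in(t,n): print(t,round(r["p"],2),np.round(r["rect"],1),np.round(onplane(c,r["rect"][:2],.11 if t!="knob_a" else .13),3))
E
```

```text
{'time_s': 0.0, 'joint_pos': array([-1.23399066e+00,  8.74530474e-02,  1.75130073e-01,  1.65979580e+00,
        8.13749204e-06,  1.57081525e+00]), 'qd': array([ 0.00032964,  0.00055713,  0.00054583, -0.00019025, -0.00187311,
        0.00247512]), 'joint_torque': array([-5.46685405e-04, -5.20392215e+01,  4.64798534e+01,  1.62740011e-02,
       -1.29719269e-04,  1.06596767e-05]), 'ee_pos': array([ 0.18169433, -0.51890231,  0.24758483]), 'ee_rot': array([-6.52548238e-04,  9.85855093e-01,  1.67598621e-01, -1.06820928e-04]), 'force': array([-0.02359654,  0.64731234,  0.11513379]), 'moment': array([-0.00539414, -0.02325096,  0.01803166]), 'finger_force': 0.0, 'opening': 1.0050357142368338}
top [[-0.007, 0.999, -0.037, 0.465], [-1.0, -0.007, -0.007, -0.007], [-0.007, 0.037, 0.999, 1.139], [0.0, 0.0, 0.0, 1.0]] [[389.9, 0.0, 313.5], [0.0, 389.9, 192.6], [0.0, 0.0, 1.0]] ['color', 'mtx', 'extrinsics']
pump 0.72 [342.1 127.4 118.5 122.9] [ 0.675 -0.077  0.11 ]
cover 0.79 [340.1 164.   60.2  56.4] [ 0.578 -0.071  0.11 ]
cover 0.52 [455.8 141.4  45.9  32.9] [ 0.635 -0.377  0.11 ]
knob_a 0.7 [325.4 138.5  11.6  18.2] [ 0.642 -0.032  0.13 ]
knob_a 0.55 [317.9 172.2   8.3  18.6] [ 0.555 -0.012  0.13 ]
knob_a 0.48 [353.6 181.5  14.1  17.2] [ 0.53  -0.104  0.13 ]
knob_a 0.42 [362.5 143.2   7.2  15.7] [ 0.629 -0.128  0.13 ]
knob_a 0.22 [340.6 160.4  56.5  51.6] [ 0.585 -0.071  0.13 ]
side [[-0.971, 0.133, -0.201, 0.29], [-0.241, -0.545, 0.803, 0.928], [-0.003, 0.828, 0.561, 0.742], [0.0, 0.0, 0.0, 1.0]] [[369.6, 0.0, 314.3], [0.0, 369.6, 198.0], [0.0, 0.0, 1.0]] ['color', 'mtx', 'extrinsics']
pump 0.77 [276.9 197.7  96.3  74.8] [0.628 0.049 0.11 ]
cover 0.85 [299.1 181.2  48.1  30.5] [ 0.588 -0.06   0.11 ]
knob_a 0.55 [278.5 180.2  18.3   7.2] [ 0.644 -0.019  0.13 ]
knob_a 0.46 [293.8 164.3  14.2   7.3] [ 0.626 -0.13   0.13 ]
```

Run:
```python
import cv2,numpy as np
t=cv2.imread("pics/top0.png");s=cv2.imread("pics/side0.png")
a=cv2.resize(t[130:200,300:380],None,fx=7,fy=7,interpolation=cv2.INTER_CUBIC)
b=cv2.resize(t,(400,250)); 
b2=cv2.resize(s[150:230,230:340],None,fx=4.4,fy=4.4,interpolation=cv2.INTER_CUBIC)
cv2.imwrite("pics/z.png",a);cv2.imwrite("pics/f.png",np.vstack([cv2.resize(t,(480,300)),cv2.resize(s,(480,300))]))
```

```text
(no output)
```

View pics/z.png

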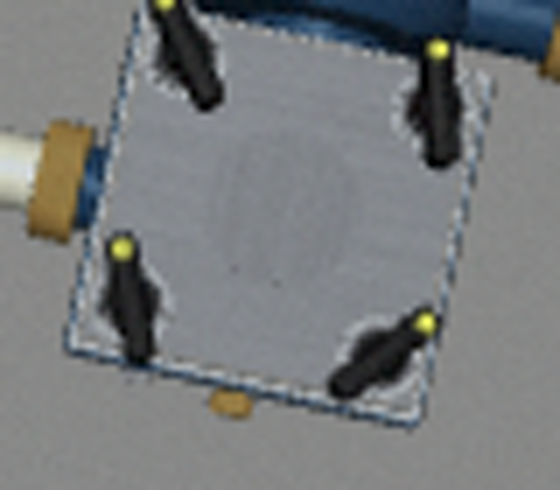

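View pics/f.png

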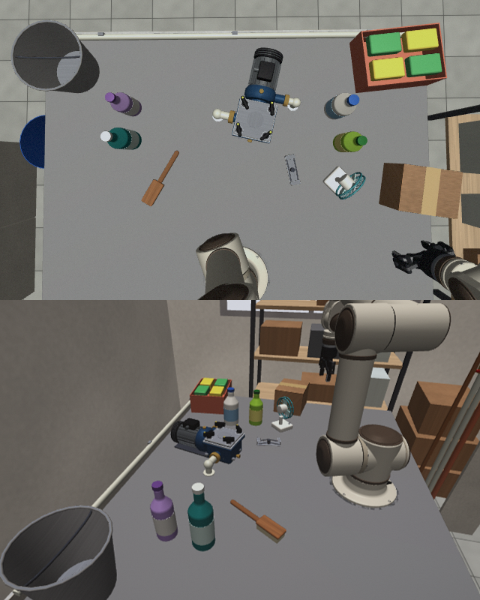

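Top view: pump with the strainer cover at px (340,164), knobs at lower left (a), upper right (b), upper left (c), lower right (d), each with a yellow dot. The bystanders stand clear of the cover, and the arm is parked to the lower right.

```bash
cat > fit.py <<'E'
from h import *
from scipy.optimize import least_squares
OFF={'a':(-48,48),'b':(48,-48),'c':(48,48),'d':(-48,-48)}
def wing(x,y,z0,th):
    R=np.array([[np.cos(th),-np.sin(th)],[np.sin(th),np.cos(th)]])
    out=[]
    for z in(.009,.030):
        for sx in(-1,1):
            for k in np.linspace(-np.pi/2,np.pi/2,7):
                p=R@[sx*(.018+.006*np.cos(k)),.006*np.sin(k)]
                out.append([x+p[0],y+p[1],z0+z])
    return np.array(out)
def measure(c,K,zs):
    # K: name->(x,y) guess ; returns centroid of dark & yellow px near
    im=c["color"].astype(int);hsv=cv2.cvtColor(c["color"],cv2.COLOR_RGB2HSV)
    vv,uu=np.mgrid[:400,:640];res={}
    for k,(x,y) in K.items():
        u,v=proj(c,[[x,y,zs+.02]])[0]
        near=np.hypot(uu-u,vv-v)<13
        yl=near&(hsv[...,0]>22)&(hsv[...,0]<35)&(hsv[...,1]>120)&(hsv[...,2]>90)
        res[k]=(np.c_[uu[yl],vv[yl]].mean(0) if yl.any() else None)
    return res
E
python3 - <<'E'
from fit import *
print(env.finger_overhang)
c=cams.capture("top")
K={'c':(.642,-.032),'a':(.555,-.012),'d':(.53,-.104),'b':(.629,-.128)}
m=measure(c,K,.1104)
g=cv2.cvtColor(c["color"],cv2.COLOR_RGB2HSV)
vv,uu=np.mgrid[:400,:640]
D={}
for k in K:
    for r in cams.silhouettes("knob_a","top"):
        if np.hypot(*(np.array(r["rect"][:2])-proj(c,[[*K[k],.13]])[0]))<5 and r["rect"][2]<30: D[k]=r["region"];break
    print(k,m[k],D[k].sum() if k in D else None)
# joint fit by silhouettes: compare rendered wing hull to dark mask
dark=(c["color"].max(2)<75)
S=8
def render(p):
    x,y,yaw=p[:3];out={}
    for i,k in enumerate("abcd"):
        o=np.array(OFF[k])/1e3;cx=x+np.cos(yaw)*o[0]-np.sin(yaw)*o[1];cy=y+np.sin(yaw)*o[0]+np.cos(yaw)*o[1]
        out[k]=(cx,cy,p[3+i])
    return out
def resid(p):
    r=[]
    for k,(x,y,th) in render(p).items():
        q=proj(c,[[x+.02*np.cos(th),y+.02*np.sin(th),.1404]])[0]
        if m[k] is not None:r+=list((q-m[k])*1)
        w=proj(c,wing(x,y,.1104,th));h=cv2.convexHull(w.astype(np.float32))
        u0=proj(c,[[x,y,.125]])[0]
        sel=D.get(k,dark&(np.hypot(uu-u0[0],vv-u0[1])<13))
        yy,xx=np.nonzero(sel)
        M=cv2.moments(h)
        r+=[2*(M['m10']/M['m00']-xx.mean()),2*(M['m01']/M['m00']-yy.mean())]
    return np.array(r)
s=least_squares(resid,[.585,-.07,-.15,.1,0,.4,-.5])
print(np.round(s.x,4),np.round(s.fun,2))
for k,v in render(s.x).items(): print(k,np.round(v,4))
E
```

```text
0.017
c [323.         129.28571429] 103
a [317. 165.] 112
d [360.33333333 175.83333333] None
b [362.         136.71428571] 126
[ 0.5898 -0.0689 -0.2209  0.1359  0.0516  0.406  -0.909 ] [-0.3  -0.41 -0.35  2.44 -0.29 -0.64 -0.51  0.63 -0.4  -0.4  -0.56 -0.54
  0.17 -0.47  0.79 -1.05]
a [ 0.5535 -0.0115  0.1359]
b [ 0.6261 -0.1262  0.0516]
c [ 0.6471 -0.0326  0.406 ]
d [ 0.5324 -0.1052 -0.909 ]
```

Run:
```python
from fit import *
c=cams.capture("top")
px={'a':((130,297),(122,247)),'d':((383.5,354),(425,322)),'b':((439,103),(438,48)),'c':((188,51),(165,3))}
f=lambda p:(np.array([300,130])+(np.array(p)+.5)/7-.5)
P={k:onplane(c,f(a),.137)[:2] for k,(a,b) in px.items()}
from itertools import product
A=np.array([np.array(OFF[k])/1e3 for k in "abcd"]);B=np.array([P[k] for k in "abcd"])
t=B.mean(0);H=A.T@(B-t);yaw=np.arctan2(H[0,1]-H[1,0],H[0,0]+H[1,1])
R=np.array([[np.cos(yaw),-np.sin(yaw)],[np.sin(yaw),np.cos(yaw)]])
F=A@R.T+t
print(t,yaw,np.round((F-B)*1e3,1).tolist())
for i,k in enumerate("abcd"):
    d=onplane(c,f(px[k][1]),.1404)[:2]-F[i]; d2=onplane(c,f(px[k][1]),.1404)[:2]-onplane(c,f(px[k][0]),.1395)[:2]
    print(k,np.round(F[i],4),np.arctan2(d[1],d[0]),np.arctan2(d2[1],d2[0]),np.hypot(*d2))
# side check
s=cams.capture("side");hsv=cv2.cvtColor(s["color"],cv2.COLOR_RGB2HSV)
for i,k in enumerate("abcd"):print(k,proj(s,[[*F[i],.13]]))
q=[[ *(R@np.array(o)+t),z] for z in(.11,) for o in((-.065,-.065),(-.065,.065),(.065,.065),(.065,-.065))]
img=cv2.resize(s["color"][150:225,240:350,::-1],None,fx=7,fy=7,interpolation=cv2.INTER_CUBIC)
g=lambda u:tuple(int(v) for v in ((u-np.array([240,150])+.5)*7-.5))
for u in proj(s,q):cv2.circle(img,g(u),3,(0,0,255),-1)
for i,k in enumerate("abcd"):cv2.circle(img,g(proj(s,[[*F[i],.1404]])[0]),3,(255,0,255),-1)
cv2.imwrite("pics/s1.png",img)
```

```text
[ 0.58948791 -0.06979355] -0.22694706471166634 [[-0.9, 0.2], [0.1, -0.5], [1.7, 0.7], [-0.9, -0.3]]
a [ 0.5535 -0.0122] 0.1371743402386517 0.15207542082638717 0.018555981908351248
b [ 0.6255 -0.1274] 0.053677501455544285 0.012214958599033737 0.020191466351425002
c [ 0.6471 -0.0338] 0.46348678760159306 0.4412278948820396 0.019558665610801565
d [ 0.5319 -0.1058] -0.8738639379309081 -0.9208220418258715 0.019129382074396618
a [[305.44916783 184.88741082]]
b [[293.83229453 164.76045558]]
c [[279.08502805 177.75270385]]
d [[319.10568006 171.09817283]]
```

View pics/s1.png

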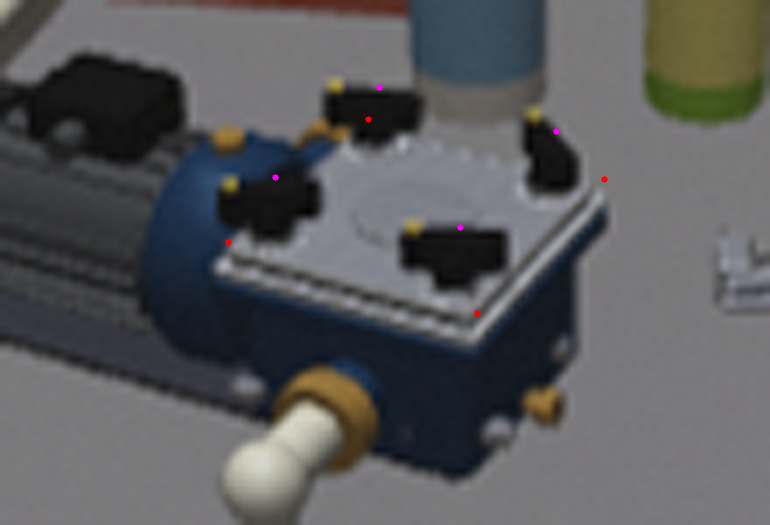

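Side view: the marks of the fitted pose (magenta, red) sit about 1 px (2–3 mm) off the knobs and cover corners, which is within calibration. I'll take a mean and start moving.

```bash
python3 -m pendant '[[3,[3.24,-2.23,0],[0,0,0]],[3,[3.24,-2.23,0],[0,0,0]],[3,[3.24,-2.23,0],[0,0,0]],[3,[3.24,-2.23,0],[0,0,0]],[3,[3.24,-2.23,0],[0,0,0]],[3,[3.24,-2.23,0],[0,0,0]],[3,[3.24,-2.23,0],[0,0,0]],[3,[3.24,-2.23,0],[0,0,0]],[3,[3.24,-2.23,0],[0,0,0]],[3,[3.24,-2.23,0],[0,0,0]],[3,[3.24,-2.23,0],[0,0,0]],[3,[3.24,-2.23,0],[0,0,0]],[3,[3.24,-2.23,0],[0,0,0]],[3,[3.24,-2.23,0],[0,0,0]],[3,[3.24,-2.23,0],[0,0,0]],[3,[3.24,-2.23,0],[0,0,0]]]'
cat > g.py <<'E'
from h import *
from scipy.spatial.transform import Rotation as Ro
import sys
def st(): 
    s=readout.state();q=s["ee_rot"];R=Ro.from_quat([q[1],q[2],q[3],q[0]]);x=R.as_matrix()
    return s,R,np.arctan2(x[1,0],x[0,0])
def go(x,y,z,yaw):
    s,R,yw=st();d=R.inv().apply(np.array([x,y,z])-s["ee_pos"])*100
    print("shift cm",np.round(d,3),"rotz needed",round(-((yaw-yw+np.pi)%(2*np.pi)-np.pi),4))
def rep():
    s,R,yw=st();print("t",round(s["time_s"],2),"pos",np.round(s["ee_pos"],4),"yaw",round(yw,4),"tilt",round(float(R.as_matrix()[2,2]),5),"j",np.round(s["joint_pos"],3),"F",np.round(s["force"],2),"M",np.round(s["moment"],3),"op",round(s["opening"]*85,2),"ff",round(s["finger_force"],1))
E
python3 -c "
from g import *
rep();go(.5535,-.0115,.17,.145+np.pi)"
```

```text
time_s: 2.08
ee_pos: [0.554, -0.0091, 0.2484]
ee_rot: [0.0, 0.986, 0.168, 0.0]
force: [0.4, -0.7, 0.3]
opening: 0.352
finger_force: 0.0
t 2.08 pos [ 0.554  -0.0091  0.2484] yaw 0.3371 tilt -1.0 j [-0.016  0.096  0.186  1.66  -0.     2.788] F [ 0.4  -0.71  0.33] M [-0.013 -0.046  0.034] op 29.92 ff 0.0
shift cm [-0.129  0.213  7.844] rotz needed -2.9495
```

```bash
python3 -m pendant '[[3,[0,0,0],[0,0,-0.12]],[3,[0,0,0],[0,0,-0.12]],[3,[0,0,0],[0,0,-0.12]],[3,[0,0,0],[0,0,-0.12]],[3,[0,0,0],[0,0,-0.12]],[3,[0,0,0],[0,0,-0.12]],[3,[0,0,0],[0,0,-0.12]],[3,[0,0,0],[0,0,-0.12]],[3,[0,0,0],[0,0,-0.12]],[3,[0,0,0],[0,0,-0.12]],[3,[0,0,0],[0,0,-0.12]],[3,[0,0,0],[0,0,-0.12]],[3,[0,0,0],[0,0,-0.12]],[3,[0,0,0],[0,0,-0.12]],[3,[0,0,0],[0,0,-0.12]],[3,[0,0,0],[0,0,-0.12]],[3,[0,0,0],[0,0,-0.12]],[3,[0,0,0],[0,0,-0.12]],[3,[0,0,0],[0,0,-0.12]],[3,[0,0,0],[0,0,-0.12]]]'
python3 -c "
from g import *
rep();go(.5535,-.0115,.17,.145+np.pi)"
```

```text
time_s: 3.75
ee_pos: [0.5531, -0.011, 0.2483]
ee_rot: [-0.0, 0.198, 0.98, 0.0]
force: [0.4, -0.1, -0.4]
opening: 0.349
finger_force: 0.0
t 3.75 pos [ 0.5531 -0.011   0.2483] yaw 2.7427 tilt -1.0 j [-0.02   0.095  0.184  1.66   0.     0.379] F [ 0.42 -0.07 -0.43] M [ 0.069 -0.014 -0.02 ] op 29.67 ff 0.0
shift cm [-0.055 -0.03   7.828] rotz needed -0.5439
```

```bash
python3 -m pendant '[[3,[0,0,1.8],[0,0,-0.109]],[3,[0,0,1.8],[0,0,-0.109]],[3,[0,0,1.8],[0,0,-0.109]],[3,[0,0,1.8],[0,0,-0.109]],[3,[0,0,1.0],[0,0,-0.109]],[3,[0,0,0],[0,0,0]]]'
python3 -c "
from g import *
rep();go(.5535,-.0115,.1415,.145+np.pi)
c=cams.capture('side');cv2.imwrite('pics/s2.png',cv2.resize(c['color'][120:220,240:360,::-1],None,fx=6,fy=6,interpolation=cv2.INTER_CUBIC))"
```

```text
time_s: 4.25
ee_pos: [0.5521, -0.011, 0.1637]
ee_rot: [-0.002, -0.072, 0.997, 0.0]
force: [-0.7, 0.1, 0.7]
opening: 0.35
finger_force: 0.0
t 4.25 pos [ 0.5521 -0.011   0.1637] yaw -2.9965 tilt -0.99999 j [-0.02   0.08   0.006  1.5    0.    -0.165] F [-0.68  0.08  0.66] M [0.004 0.024 0.021] op 29.72 ff 0.0
shift cm [-0.143 -0.072  2.224] rotz needed 0.0001
```

View pics/s2.png

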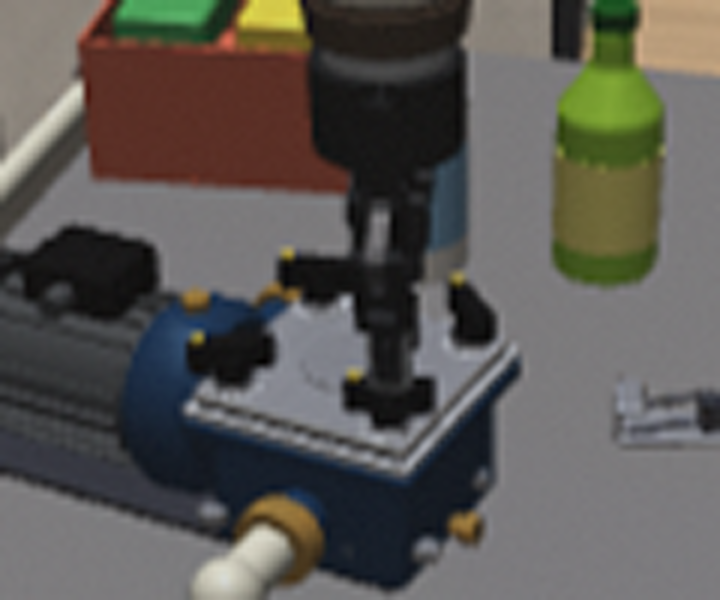

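The near finger (390,375) stands behind and centred on the wing of knob a (389,398), so I go down astride it.

```bash
python3 -m pendant '[[3,[-0.14,-0.07,0.5],[0,0,0]],[3,[0,0,0.8],[0,0,0]],[3,[0,0,0.7],[0,0,0]],[3,[0,0,0.2],[0,0,0]],[3,[0,0,0],[0,0,0]]]'
python3 -c "
from g import *
rep()"
python3 -m pendant '[[2,[0,0,0],[0,0,0]],[1.6,[0,0,0],[0,0,0]],[1.4,[0,0,0],[0,0,0]],[1.4,[0,0,0],[0,0,0]]]'
python3 -c "
from g import *
rep()"
```

```text
time_s: 4.72
ee_pos: [0.5543, -0.0115, 0.1435]
ee_rot: [-0.001, -0.07, 0.998, 0.0]
force: [0.3, -1.1, 0.2]
opening: 0.351
finger_force: 0.0
t 4.72 pos [ 0.5543 -0.0115  0.1435] yaw -3.0022 tilt -1.0 j [-0.021  0.084 -0.029  1.459 -0.    -0.16 ] F [ 0.32 -1.08  0.25] M [-0.048  0.001  0.024] op 29.84 ff 0.0
time_s: 5.05
ee_pos: [0.5547, -0.0117, 0.1446]
ee_rot: [0.0, -0.07, 0.998, -0.0]
force: [-0.4, -1.1, 0.7]
opening: 0.16
finger_force: 0.6
t 5.05 pos [ 0.5547 -0.0117  0.1446] yaw -3.0016 tilt -1.0 j [-0.021  0.084 -0.028  1.459 -0.    -0.161] F [-0.41 -1.12  0.75] M [-0.199  0.083  0.091] op 13.62 ff 0.6
```

```bash
python3 -m pendant '[[1.4,[0,0,0.2],[0,0,0]],[1.3,[0,0,0],[0,0,0]],[1.3,[0,0,0],[0,0,0]]]'
python3 -c "
from g import *
rep()"
python3 -m pendant '[[1.2,[0,0,0],[0,0,0]],[1.1,[0,0,0],[0,0,0]],[0.9,[0,0,0],[0,0,0]],[0.9,[0,0,0],[0,0,0]]]'
python3 -c "
from g import *
rep()"
```

```text
time_s: 5.3
ee_pos: [0.5548, -0.0119, 0.1423]
ee_rot: [0.0, -0.07, 0.998, -0.0]
force: [1.5, -3.1, 0.4]
opening: 0.151
finger_force: 1.8
t 5.3 pos [ 0.5548 -0.0119  0.1423] yaw -3.0017 tilt -1.0 j [-2.100e-02  8.400e-02 -3.200e-02  1.455e+00 -1.000e-03 -1.610e-01] F [ 1.51 -3.12  0.42] M [-0.631 -0.321  0.036] op 12.81 ff 1.8
time_s: 5.63
ee_pos: [0.5549, -0.0122, 0.1426]
ee_rot: [0.0, -0.07, 0.998, -0.001]
force: [0.9, -5.0, 1.2]
opening: 0.124
finger_force: 58.6
t 5.63 pos [ 0.5549 -0.0122  0.1426] yaw -3.002 tilt -1.0 j [-2.100e-02  8.400e-02 -3.100e-02  1.455e+00 -1.000e-03 -1.610e-01] F [ 0.87 -4.99  1.16] M [-1.238 -0.261 -0.035] op 10.52 ff 58.6
```

Gripped. I turn clockwise in small steps and watch Mz and the lateral force.

```bash
python3 -m pendant '[[0.9,[0,-0.05,0.01],[0,0,0.1]],[0.9,[0,0,0.01],[0,0,0.1]],[0.9,[0,0,0.01],[0,0,0.1]],[0.9,[0,0,0.01],[0,0,0.1]],[0.9,[0,0,0],[0,0,0]]]'
python3 -c "
from g import *
rep()"
python3 -m pendant '[[0.9,[0,0,0.01],[0,0,0.1]],[0.9,[0,0,0.01],[0,0,0.1]],[0.9,[0,0,0.01],[0,0,0.1]],[0.9,[0,0,0.01],[0,0,0.1]],[0.9,[0,0,0],[0,0,0]]]'
python3 -c "
from g import *
rep()"
```

```text
time_s: 6.05
ee_pos: [0.5549, -0.0122, 0.1423]
ee_rot: [0.0, 0.132, 0.991, -0.0]
force: [0.7, -3.0, 3.1]
opening: 0.126
finger_force: 58.7
t 6.05 pos [ 0.5549 -0.0122  0.1423] yaw 2.8773 tilt -1.0 j [-0.022  0.084 -0.032  1.454 -0.     0.242] F [ 0.72 -3.04  3.1 ] M [-0.696 -0.222  0.182] op 10.67 ff 58.7
time_s: 6.47
ee_pos: [0.555, -0.0121, 0.1419]
ee_rot: [0.001, 0.325, 0.946, 0.0]
force: [2.0, -2.7, 2.1]
opening: 0.124
finger_force: 58.8
t 6.47 pos [ 0.555  -0.0121  0.1419] yaw 2.4805 tilt -1.0 j [-0.022  0.084 -0.033  1.453 -0.     0.639] F [ 2.01 -2.73  2.14] M [-0.626 -0.312  0.127] op 10.55 ff 58.8
```

```bash
python3 -m pendant '[[0.9,[0,0,0.01],[0,0,0.1]],[0.9,[0,0,0.01],[0,0,0.1]],[0.9,[0,0,0.01],[0,0,0.1]],[0.9,[0,0,0.01],[0,0,0.1]],[0.9,[0,0,0.01],[0,0,0.1]],[0.9,[0,0,0.01],[0,0,0.1]],[0.9,[0,0,0],[0,0,0]]]'
python3 -c "
from g import *
rep()"
python3 -m pendant '[[0.9,[0,0,0.01],[0,0,0.1]],[0.9,[0,0,0.01],[0,0,0.1]],[0.9,[0,0,0.01],[0,0,0.1]],[0.9,[0,0,0.01],[0,0,0.1]],[0.9,[0,0,0.01],[0,0,0.1]],[0.9,[0,0,0.01],[0,0,0.1]],[0.9,[0,0,0.01],[0,0,0.1]],[0.9,[0,0,0],[0,0,0]]]'
python3 -c "
from g import *
rep()"
```

```text
time_s: 7.05
ee_pos: [0.5552, -0.012, 0.1413]
ee_rot: [0.001, 0.589, 0.808, 0.0]
force: [2.7, -2.7, 3.5]
opening: 0.125
finger_force: 58.9
t 7.05 pos [ 0.5552 -0.012   0.1413] yaw 1.8828 tilt -1.0 j [-0.022  0.084 -0.034  1.452 -0.     1.237] F [ 2.69 -2.66  3.53] M [-0.552 -0.697  0.129] op 10.61 ff 58.9
time_s: 7.72
ee_pos: [0.5553, -0.0121, 0.1407]
ee_rot: [0.001, 0.83, 0.558, 0.001]
force: [4.0, -2.9, 4.1]
opening: 0.119
finger_force: 58.9
t 7.72 pos [ 0.5553 -0.0121  0.1407] yaw 1.1843 tilt -1.0 j [-0.022  0.084 -0.035  1.45  -0.     1.936] F [ 3.98 -2.94  4.14] M [-0.697 -0.999  0.108] op 10.13 ff 58.9
```

```bash
cat > r.sh <<'E'
python3 -c "
from g import *
s,R,y=st();print('j6',round(s['joint_pos'][5],3),'Mz',round(s['moment'][2],3),'F',np.round(s['force'],1),'z',round(s['ee_pos'][2],4),'t',s['time_s'])"
E
python3 -m pendant '[[0.9,[0,0,0],[0,0,0.1]],[0.9,[0,0,0.01],[0,0,0.1]],[0.9,[0,0,0.0],[0,0,0]]]'>/dev/null; sh r.sh
python3 -m pendant '[[0.9,[0,0,0.01],[0,0,0.1]],[0.9,[0,0,0.0],[0,0,0]]]'>/dev/null; sh r.sh
python3 -m pendant '[[0.9,[0,0,0.01],[0,0,0.08]],[0.9,[0,0,0.0],[0,0,0]]]'>/dev/null; sh r.sh
```

```text
j6 2.135 Mz 0.156 F [ 4.2 -3.1  3.8] z 0.1405 t 7.9667
j6 2.234 Mz 0.142 F [ 5.3 -3.   3.3] z 0.1404 t 8.1333
j6 2.313 Mz 0.148 F [ 4.7 -3.4  3.4] z 0.1403 t 8.3
```

```bash
python3 -m pendant '[[0.9,[0,0,0.01],[0,0,0.07]],[0.9,[0,0,0.0],[0,0,0]]]'>/dev/null; sh r.sh
python3 -m pendant '[[0.9,[0,0,0.01],[0,0,0.07]],[0.9,[0,0,0.0],[0,0,0]]]'>/dev/null; sh r.sh
```

```text
j6 2.383 Mz 0.116 F [ 4.6 -3.1  3.1] z 0.1403 t 8.4667
j6 2.453 Mz 0.17 F [ 5.4 -3.9  4.4] z 0.1402 t 8.6333
```

```bash
python3 -m pendant '[[0.9,[0,0,0.01],[0,0,0.07]],[0.9,[0,0,0.0],[0,0,0]]]'>/dev/null; sh r.sh
```

```text
j6 2.523 Mz 0.081 F [ 5.6 -4.   3.4] z 0.1401 t 8.8
```

```bash
sed -i "s/'t',s/'tq6',np.round(s['joint_torque'][3:],3),'t',s/" r.sh; sh r.sh
python3 -m pendant '[[0.9,[0,0,0],[0,0,0.07]],[0.9,[0,0,0.0],[0,0,0]]]'>/dev/null; sh r.sh
python3 -m pendant '[[0.9,[0,0,0],[0,0,0]]]'>/dev/null; sh r.sh
```

```text
j6 2.523 Mz 0.081 F [ 5.6 -4.   3.4] z 0.1401 tq6 [2.096 1.078 1.107] t 8.8
j6 2.593 Mz 0.116 F [ 4.8 -4.7  3.7] z 0.1401 tq6 [2.167 1.107 1.108] t 8.9667
j6 2.589 Mz 0.123 F [ 5.3 -3.3  2.7] z 0.1401 tq6 [2.173 1.108 0.35 ] t 9.05
```

```bash
python3 -m pendant '[[0.9,[0,0,0.01],[0,0,0.07]],[0.9,[0,0,0.0],[0,0,0]]]'>/dev/null; sh r.sh
python3 -m pendant '[[0.9,[0,0,0],[0,0,0]]]'>/dev/null; sh r.sh
python3 -m pendant '[[0.9,[0,0,0.01],[0,0,0.07]],[0.9,[0,0,0.0],[0,0,0]]]'>/dev/null; sh r.sh
python3 -m pendant '[[0.9,[0,0,0],[0,0,0]]]'>/dev/null; sh r.sh
```

```text
j6 2.663 Mz 0.126 F [ 5.4 -4.3  3.7] z 0.14 tq6 [2.151 1.138 1.088] t 9.2167
j6 2.659 Mz 0.147 F [ 5.  -3.9  2.3] z 0.14 tq6 [2.151 1.139 0.349] t 9.3
j6 2.733 Mz 0.211 F [ 3.7 -4.6  3. ] z 0.1399 tq6 [2.122 1.168 1.088] t 9.4667
j6 2.729 Mz 0.134 F [ 5.5 -3.7  3.9] z 0.1399 tq6 [2.121 1.169 0.349] t 9.55
```

```bash
python3 -m pendant '[[0.9,[0,0,0.01],[0,0,0.07]],[0.9,[0,0,0.0],[0,0,0]]]'>/dev/null; sh r.sh
python3 -m pendant '[[0.9,[0,0,0],[0,0,0]]]'>/dev/null; sh r.sh
python3 -m pendant '[[0.9,[0,0,0.01],[0,0,0.07]],[0.9,[0,0,0.0],[0,0,0]]]'>/dev/null; sh r.sh
python3 -m pendant '[[0.9,[0,0,0],[0,0,0]]]'>/dev/null; sh r.sh
```

```text
j6 2.803 Mz 0.185 F [ 4.6 -4.3  4.9] z 0.1399 tq6 [2.083 1.197 1.089] t 9.7167
j6 2.799 Mz 0.104 F [ 4.8 -4.3  3.9] z 0.1399 tq6 [2.081 1.198 0.35 ] t 9.8
j6 2.873 Mz 0.194 F [ 4.  -4.3  4.6] z 0.1398 tq6 [2.01  1.234 1.128] t 9.9667
j6 2.869 Mz 0.169 F [ 4.5 -5.   5. ] z 0.1399 tq6 [2.002 1.236 0.387] t 10.05
```

```bash
python3 -m pendant '[[0.9,[0,0,0],[0,0,0.07]],[0.9,[0,0,0.0],[0,0,0]],[0.9,[0,0,0],[0,0,0]]]'>/dev/null; sh r.sh
python3 -m pendant '[[0.9,[0,0,0],[0,0,0]]]'>/dev/null; sh r.sh
```

```text
j6 2.939 Mz 0.214 F [ 4.3 -5.1  5.6] z 0.1399 tq6 [2.002 1.275 0.44 ] t 10.3
j6 2.939 Mz 0.223 F [ 4.2 -5.2  4.2] z 0.1399 tq6 [2.002 1.276 0.231] t 10.3833
```

Firm felt: stiff slope now. One small step more to about 0.26 N m, then release, rise and turn back for b.

```bash
python3 -m pendant '[[0.9,[0,0,0],[0,0,0.05]],[0.9,[0,0,0],[0,0,0]],[0.9,[0,0,0],[0,0,0]]]'>/dev/null; sh r.sh
python3 -m pendant '[[3,[0,0,0],[0,0,0]],[3,[0,0,0],[0,0,0]],[3,[0,0,0],[0,0,0]],[3,[0,0,-2],[0,0,0]],[3,[0,0,-2],[0,0,0]],[3,[0,0,-1],[0,0,-0.12]],[3,[0,0,0],[0,0,-0.12]],[3,[0,0,0],[0,0,-0.12]],[3,[0,0,0],[0,0,-0.12]],[3,[0,0,0],[0,0,-0.12]],[3,[0,0,0],[0,0,-0.12]],[3,[0,0,0],[0,0,-0.12]],[3,[0,0,0],[0,0,-0.12]],[3,[0,0,0],[0,0,-0.12]],[3,[0,0,0],[0,0,-0.12]],[3,[0,0,0],[0,0,-0.12]],[3,[0,0,0],[0,0,-0.12]],[3,[0,0,0],[0,0,-0.12]],[3,[0,0,0],[0,0,-0.12]],[3,[0,0,0],[0,0,-0.12]]]'>/dev/null
python3 -c "
from g import *
rep();go(.6273,-.1274,.1415,.03+np.pi)"
```

```text
j6 2.989 Mz 0.242 F [ 3.7 -4.5  4.6] z 0.1399 tq6 [2.001 1.305 0.412] t 10.6333
t 12.3 pos [ 0.5542 -0.0117  0.1887] yaw 1.9312 tilt -1.0 j [-2.100e-02  8.400e-02  5.800e-02  1.546e+00  1.000e-03  1.189e+00] F [ 0.01 -0.32 -0.01] M [-0.02   0.018  0.051] op 29.91 ff 0.0
shift cm [-13.409   2.769   4.697] rotz needed -1.2404
```

```bash
python3 -m pendant '[[3,[-3.35,0.69,0],[0,0,0]],[3,[-3.35,0.69,0],[0,0,0]],[3,[-3.35,0.69,0],[0,0,0]],[3,[-3.35,0.69,0],[0,0,0]],[3,[0,0,0],[0,0,-0.124]],[3,[0,0,0],[0,0,-0.124]],[3,[0,0,0],[0,0,-0.124]],[3,[0,0,0],[0,0,-0.124]],[3,[0,0,0],[0,0,-0.124]],[3,[0,0,0],[0,0,-0.124]],[3,[0,0,0],[0,0,-0.124]],[3,[0,0,0],[0,0,-0.124]],[3,[0,0,0],[0,0,-0.124]],[3,[0,0,0],[0,0,-0.124]],[3,[0,0,0],[0,0,0]]]'>/dev/null
python3 -c "
from g import *
rep();go(.6273,-.1274,.1415,.03+np.pi)
c=cams.capture('side');cv2.imwrite('pics/s3.png',cv2.resize(c['color'][100:200,240:360,::-1],None,fx=6,fy=6,interpolation=cv2.INTER_CUBIC))"
```

```text
t 13.55 pos [ 0.6263 -0.128   0.1886] yaw -3.1127 tilt -1.0 j [-2.020e-01  2.930e-01  2.980e-01  1.577e+00  1.000e-03 -2.310e-01] F [ 0.62 -0.43  0.14] M [-0.013  0.033  0.032] op 30.05 ff 0.0
shift cm [-0.109  0.052  4.707] rotz needed -0.0011
```

View pics/s3.png

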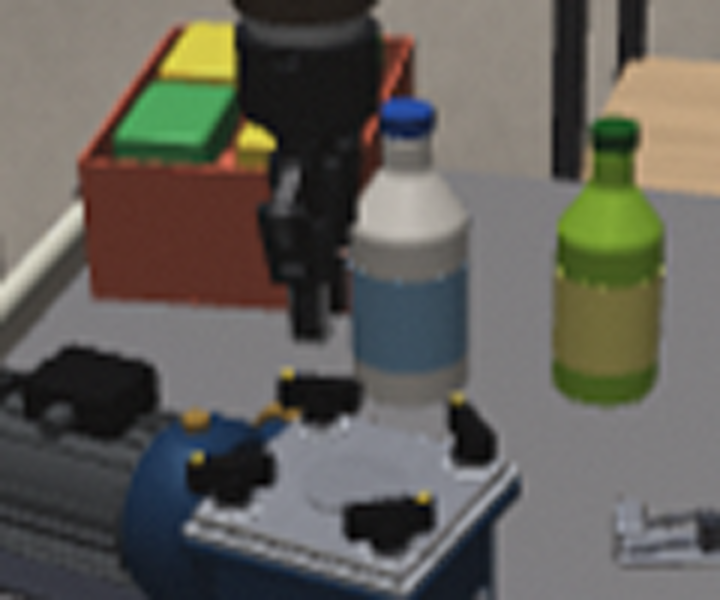

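Knob a's dot is now on the right (425,497), so it has turned about half a turn. The finger at (310,320) stands above b's wing (320,398), slightly left of centre, which matches the 1 mm x shift still to make. Going down.

```bash
python3 -m pendant '[[3,[-0.11,0.05,0.7],[0,0,0]],[3,[0,0,1.5],[0,0,0]],[3,[0,0,1.5],[0,0,0]],[3,[0,0,1.0],[0,0,0]],[2,[0,0,0],[0,0,0]],[1.5,[0,0,0],[0,0,0]],[1.3,[0,0,0],[0,0,0]],[1.3,[0,0,0],[0,0,0]]]'>/dev/null
python3 -c "
from g import *
rep()"
python3 -m pendant '[[1.2,[0,0,0],[0,0,0]],[1.1,[0,0,0],[0,0,0]],[0.9,[0,0,0],[0,0,0]],[0.9,[0,0,0],[0,0,0]]]'>/dev/null
python3 -c "
from g import *
rep()"
```

```text
t 14.27 pos [ 0.6281 -0.1277  0.1431] yaw -3.1217 tilt -1.0 j [-0.201  0.291  0.208  1.487  0.    -0.221] F [-1.23  1.02 -0.47] M [0.181 0.06  0.094] op 12.88 ff 0.5
t 14.6 pos [ 0.6282 -0.1276  0.1432] yaw -3.1212 tilt -1.0 j [-2.010e-01  2.910e-01  2.080e-01  1.486e+00  1.000e-03 -2.210e-01] F [0.06 4.23 6.82] M [0.735 0.082 0.001] op 10.27 ff 58.8
```

```bash
python3 -m pendant '[[0.9,[0,0.04,-0.02],[0,0,0.1]],[0.9,[0,0,0],[0,0,0.1]],[0.9,[0,0,0.01],[0,0,0.1]],[0.9,[0,0,0.01],[0,0,0.1]],[0.9,[0,0,0.01],[0,0,0.1]],[0.9,[0,0,0.01],[0,0,0.1]],[0.9,[0,0,0],[0,0,0]],[0.9,[0,0,0],[0,0,0]]]'>/dev/null
sh r.sh
python3 -m pendant '[[0.9,[0,0,0.01],[0,0,0.1]],[0.9,[0,0,0.01],[0,0,0.1]],[0.9,[0,0,0.01],[0,0,0.1]],[0.9,[0,0,0.01],[0,0,0.1]],[0.9,[0,0,0.01],[0,0,0.1]],[0.9,[0,0,0.01],[0,0,0.1]],[0.9,[0,0,0.01],[0,0,0.1]],[0.9,[0,0,0],[0,0,0]],[0.9,[0,0,0],[0,0,0]]]'>/dev/null;sh r.sh
```

```text
j6 0.376 Mz 0.128 F [-0.2  0.6  4.9] z 0.1427 tq6 [-0.056  0.025  0.602] t 15.2667
j6 1.076 Mz 0.059 F [-2.3 -0.2  6.2] z 0.1421 tq6 [-0.666  0.353  0.471] t 16.0167
```

```bash
python3 -m pendant '[[0.9,[0,0,0],[0,0,0.1]],[0.9,[0,0,0],[0,0,0.1]],[0.9,[0,0,0],[0,0,0.1]],[0.9,[0,0,0],[0,0,0.1]],[0.9,[0,0,0.01],[0,0,0.1]],[0.9,[0,0,0.01],[0,0,0.1]],[0.9,[0,0,0.01],[0,0,0.1]],[0.9,[0,0,0],[0,0,0]],[0.9,[0,0,0],[0,0,0]]]'>/dev/null
sh r.sh
python3 -m pendant '[[0.9,[0,0,0.01],[0,0,0.1]],[0.9,[0,0,0.01],[0,0,0.1]],[0.9,[0,0,0.01],[0,0,0.1]],[0.9,[0,0,0],[0,0,0]],[0.9,[0,0,0],[0,0,0]]]'>/dev/null;sh r.sh
python3 -m pendant '[[0.9,[0,0,0.01],[0,0,0.07]],[0.9,[0,0,0],[0,0,0]],[0.9,[0,0,0],[0,0,0]]]'>/dev/null;sh r.sh
```

```text
j6 1.776 Mz 0.165 F [-2.6 -1.1  5.6] z 0.1415 tq6 [-1.175  0.391  0.474] t 16.7667
j6 2.076 Mz 0.115 F [-2.9 -0.1  5.9] z 0.1412 tq6 [-1.514  0.309  0.474] t 17.1833
j6 2.146 Mz 0.102 F [-4.6 -0.8  7. ] z 0.1411 tq6 [-1.616  0.282  0.347] t 17.4333
```

```bash
for i in 1; do :; done
python3 -m pendant '[[0.9,[0,0,0],[0,0,0.07]],[0.9,[0,0,0],[0,0,0]],[0.9,[0,0,0],[0,0,0]]]'>/dev/null;sh r.sh
python3 -m pendant '[[0.9,[0,0,0],[0,0,0.07]],[0.9,[0,0,0],[0,0,0]],[0.9,[0,0,0],[0,0,0]]]'>/dev/null;sh r.sh
python3 -m pendant '[[0.9,[0,0,0.01],[0,0,0.07]],[0.9,[0,0,0],[0,0,0]],[0.9,[0,0,0],[0,0,0]]]'>/dev/null;sh r.sh
```

```text
j6 2.216 Mz 0.128 F [-4.5  0.8  5.3] z 0.1411 tq6 [-1.627  0.253  0.347] t 17.6833
j6 2.286 Mz 0.154 F [-4.  -0.5  5.4] z 0.141 tq6 [-1.633  0.221  0.348] t 17.9333
j6 2.356 Mz 0.126 F [-3.8 -0.1  5.4] z 0.1409 tq6 [-1.719  0.186  0.349] t 18.1833
```

```bash
python3 -m pendant '[[0.9,[0,0,0],[0,0,0.07]],[0.9,[0,0,0],[0,0,0]],[0.9,[0,0,0],[0,0,0]]]'>/dev/null;sh r.sh
python3 -m pendant '[[0.9,[0,0,0.01],[0,0,0.07]],[0.9,[0,0,0],[0,0,0]],[0.9,[0,0,0],[0,0,0]]]'>/dev/null;sh r.sh
```

```text
j6 2.426 Mz 0.076 F [-4.4 -0.2  5.6] z 0.1409 tq6 [-1.719  0.149  0.348] t 18.4333
j6 2.496 Mz 0.149 F [-3.5  0.   5.9] z 0.1408 tq6 [-1.796  0.11   0.348] t 18.6833
```

```bash
python3 -m pendant '[[0.9,[0,0,0],[0,0,0.07]],[0.9,[0,0,0],[0,0,0]],[0.9,[0,0,0],[0,0,0]]]'>/dev/null;sh r.sh
```

```text
j6 2.566 Mz 0.1 F [-4.6  0.3  6.6] z 0.1408 tq6 [-1.787  0.07   0.349] t 18.9333
```

```bash
python3 -m pendant '[[0.9,[0,0,0],[0,0,0.07]],[0.9,[0,0,0],[0,0,0]],[0.9,[0,0,0],[0,0,0]]]'>/dev/null;sh r.sh
python3 -m pendant '[[0.9,[0,0,0.01],[0,0,0.07]],[0.9,[0,0,0],[0,0,0]],[0.9,[0,0,0],[0,0,0]]]'>/dev/null;sh r.sh
```

```text
j6 2.636 Mz 0.117 F [-4.6  0.4  5.5] z 0.1407 tq6 [-1.772  0.028  0.349] t 19.1833
j6 2.706 Mz 0.099 F [-3.8  0.5  5.5] z 0.1406 tq6 [-1.834 -0.017  0.349] t 19.4333
```

```bash
python3 -m pendant '[[0.9,[0,0,0],[0,0,0.07]],[0.9,[0,0,0],[0,0,0]],[0.9,[0,0,0],[0,0,0]]]'>/dev/null;sh r.sh
```

```text
j6 2.776 Mz 0.161 F [-3.7  1.3  5.3] z 0.1406 tq6 [-1.808 -0.061  0.349] t 19.6833
```

```bash
python3 -m pendant '[[0.9,[0,0,0.01],[0,0,0.07]],[0.9,[0,0,0],[0,0,0]],[0.9,[0,0,0],[0,0,0]]]'>/dev/null;sh r.sh
python3 -m pendant '[[0.9,[0,0,0.01],[0,0,0.07]],[0.9,[0,0,0],[0,0,0]],[0.9,[0,0,0],[0,0,0]]]'>/dev/null;sh r.sh
```

```text
j6 2.846 Mz 0.185 F [-3.9  0.9  5.9] z 0.1405 tq6 [-1.86  -0.108  0.349] t 19.9333
j6 2.916 Mz 0.105 F [-4.4  1.7  5.8] z 0.1404 tq6 [-1.908 -0.154  0.349] t 20.1833
```

```bash
python3 -m pendant '[[0.9,[0,0,0],[0,0,0.07]],[0.9,[0,0,0],[0,0,0]],[0.9,[0,0,0],[0,0,0]]]'>/dev/null;sh r.sh
```

```text
j6 2.986 Mz 0.145 F [-4.8  1.5  6.2] z 0.1404 tq6 [-1.875 -0.202  0.35 ] t 20.4333
```

```bash
python3 -m pendant '[[3,[0,0,0],[0,0,0]],[3,[0,0,0],[0,0,0]],[3,[0,0,0],[0,0,0]],[3,[0,0,-2],[0,0,0]],[3,[0,0,-1],[0,0,0]],[3,[0,0,0],[0,0,-0.122]],[3,[0,0,0],[0,0,-0.122]],[3,[0,0,0],[0,0,-0.122]],[3,[0,0,0],[0,0,-0.122]],[3,[0,0,0],[0,0,-0.122]],[3,[0,0,0],[0,0,-0.122]],[3,[0,0,0],[0,0,-0.122]],[3,[0,0,0],[0,0,-0.122]],[3,[0,0,0],[0,0,-0.122]],[3,[0,0,0],[0,0,-0.122]],[3,[0,0,0],[0,0,-0.122]],[3,[0,0,0],[0,0,-0.122]],[3,[0,0,0],[0,0,-0.122]],[3,[0,0,0],[0,0,-0.122]],[3,[0,0,0],[0,0,-0.122]]]'>/dev/null
python3 -m pendant '[[3,[0,0,0],[0,0,-0.122]],[3,[0,0,0],[0,0,-0.122]],[3,[0,0,0],[0,0,-0.122]],[3,[0,0,0],[0,0,-0.122]],[3,[0,0,0],[0,0,-0.122]],[3,[0,0,0],[0,0,-0.122]],[3,[0,0,0],[0,0,-0.122]],[3,[0,0,0],[0,0,-0.122]],[3,[0,0,0],[0,0,-0.122]],[3,[0,0,0],[0,0,-0.122]],[3,[0,0,0],[0,0,-0.122]],[3,[0,0,0],[0,0,-0.122]],[3,[0,0,0],[0,0,0]]]'>/dev/null
python3 -c "
from g import *
rep();go(.6279,-.1272,.1405,0)
c=cams.capture('side');cv2.imwrite('pics/s4.png',cv2.resize(c['color'][120:200,250:340,::-1],None,fx=7,fy=7,interpolation=cv2.INTER_CUBIC))"
```

```text
t 23.18 pos [ 0.628  -0.1275  0.1704] yaw -3.0311 tilt -1.0 j [-0.2    0.292  0.261  1.54  -0.    -0.311] F [ 0.48  0.57 -0.22] M [-0.023 -0.007  0.039] op 29.68 ff 0.0
shift cm [0.007 0.034 2.985] rotz needed -3.0311
```

View pics/s4.png

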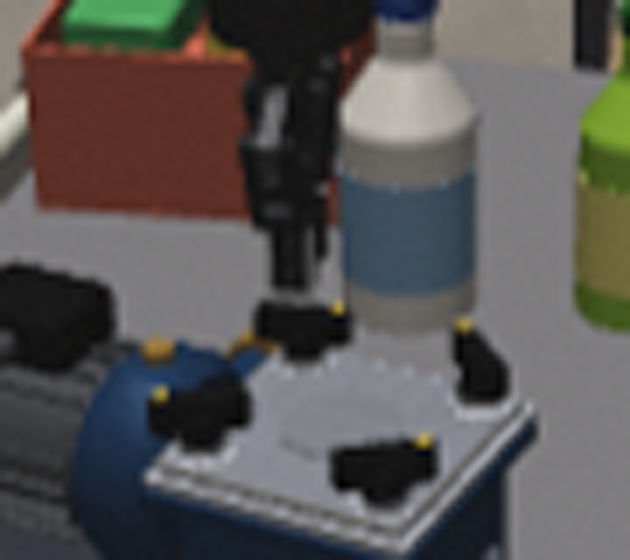

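Knob b's dot is now at the right (338,308) and the wing sits aligned under the fingers (290,260). Regrasp.

```bash
python3 -m pendant '[[3,[0,0.03,1],[0,0,0]],[3,[0,0,1.5],[0,0,0]],[3,[0,0,0.4],[0,0,0]],[2,[0,0,0],[0,0,0]],[1.5,[0,0,0],[0,0,0]],[1.3,[0,0,0],[0,0,0]],[0.9,[0,0,0],[0,0,0]],[0.9,[0,0,0],[0,0,0]],[0.9,[0,0,0],[0,0,0]]]'>/dev/null;sh r.sh
python3 -m pendant '[[0.9,[0,0,0],[0,0,0.07]],[0.9,[0,0,0],[0,0,0]],[0.9,[0,0,0],[0,0,0]]]'>/dev/null;sh r.sh
python3 -m pendant '[[0.9,[0,0,0.01],[0,0,0.07]],[0.9,[0,0,0],[0,0,0]],[0.9,[0,0,0],[0,0,0]]]'>/dev/null;sh r.sh
python3 -m pendant '[[0.9,[0,0,0],[0,0,0.07]],[0.9,[0,0,0],[0,0,0]],[0.9,[0,0,0],[0,0,0]]]'>/dev/null;sh r.sh
```

```text
j6 -0.304 Mz -0.049 F [-1.2 -1.5  3.8] z 0.1419 tq6 [-0.364  0.241  0.01 ] t 23.9833
j6 -0.236 Mz 0.03 F [-0.4 -0.7  4.8] z 0.1419 tq6 [-0.348  0.381  0.388] t 24.2333
j6 -0.166 Mz 0.099 F [-0.7 -1.6  5.4] z 0.1419 tq6 [-0.391  0.419  0.344] t 24.4833
j6 -0.096 Mz 0.184 F [-1.3 -1.9  7. ] z 0.1419 tq6 [-0.367  0.456  0.384] t 24.7333
```

```bash
python3 -m pendant '[[0.9,[0,0,0],[0,0,0]]]'>/dev/null;sh r.sh
python3 -m pendant '[[0.9,[0,0,0],[0,0,0.05]],[0.9,[0,0,0],[0,0,0]],[0.9,[0,0,0],[0,0,0]]]'>/dev/null;sh r.sh
python3 -m pendant '[[0.9,[0,0,0],[0,0,0]]]'>/dev/null;sh r.sh
```

```text
j6 -0.096 Mz 0.136 F [-0.9  0.   6.6] z 0.1419 tq6 [-0.367  0.456  0.176] t 24.8167
j6 -0.046 Mz 0.224 F [-0.9 -0.9  6. ] z 0.1419 tq6 [-0.358  0.485  0.357] t 25.0667
j6 -0.046 Mz 0.165 F [-1.3 -0.9  5.9] z 0.1419 tq6 [-0.358  0.485  0.208] t 25.15
```

```bash
python3 -m pendant '[[0.9,[0,0,0],[0,0,0]],[0.9,[0,0,0],[0,0,0]]]'>/dev/null;sh r.sh
python3 -m pendant '[[0.9,[0,0,0],[0,0,0.05]],[0.9,[0,0,0],[0,0,0]],[0.9,[0,0,0],[0,0,0]],[0.9,[0,0,0],[0,0,0]],[0.9,[0,0,0],[0,0,0]],[0.9,[0,0,0],[0,0,0]]]'>/dev/null;sh r.sh
```

```text
j6 -0.046 Mz 0.142 F [-2.  -1.5  5.6] z 0.1419 tq6 [-0.358  0.485  0.193] t 25.3167
j6 0.003 Mz 0.261 F [-1.1 -1.4  6.4] z 0.1419 tq6 [-0.351  0.513  0.23 ] t 25.8167
```

Torque is above the running range and rising linearly, so b is firm. One last small step, then release, and c is next.

```bash
python3 -m pendant '[[0.9,[0,0,0],[0,0,0.04]],[0.9,[0,0,0],[0,0,0]],[0.9,[0,0,0],[0,0,0]],[0.9,[0,0,0],[0,0,0]],[0.9,[0,0,0],[0,0,0]],[0.9,[0,0,0],[0,0,0]]]'>/dev/null;sh r.sh
python3 -m pendant '[[3,[0,0,0],[0,0,0]],[3,[0,0,0],[0,0,0]],[3,[0,0,0],[0,0,0]],[3,[0,0,-2],[0,0,0]],[3,[0,0,-2],[0,0,0]],[3,[0,0,-1],[0,0,0]]]'>/dev/null
python3 -c "
from g import *
rep();go(.649,-.0338,.1415,.45+np.pi)"
```

```text
j6 0.043 Mz 0.257 F [-1.3 -2.   5.8] z 0.1419 tq6 [-0.347  0.538  0.261] t 26.3167
t 26.82 pos [ 0.628  -0.1271  0.1929] yaw 2.8964 tilt -1.0 j [-0.2    0.294  0.308  1.583  0.     0.045] F [1.43 0.3  0.72] M [-0.028 -0.025 -0.083] op 29.67 ff 0.0
shift cm [0.237 9.555 5.145] rotz needed -0.6951
```

```bash
python3 -m pendant '[[3,[0.08,3.18,0],[0,0,0]],[3,[0.08,3.18,0],[0,0,0]],[3,[0.08,3.18,0],[0,0,0]],[3,[0,0,0],[0,0,-0.116]],[3,[0,0,0],[0,0,-0.116]],[3,[0,0,0],[0,0,-0.116]],[3,[0,0,0],[0,0,-0.116]],[3,[0,0,0],[0,0,-0.116]],[3,[0,0,0],[0,0,-0.116]],[3,[0,0,0],[0,0,0]]]'>/dev/null
python3 -c "
from g import *
rep();go(.6485,-.0338,.142,.45+np.pi)
c=cams.capture('side');cv2.imwrite('pics/s5.png',cv2.resize(c['color'][120:200,240:330,::-1],None,fx=7,fy=7,interpolation=cv2.INTER_CUBIC))"
```

```text
t 27.65 pos [ 0.6486 -0.0339  0.1905] yaw -2.6856 tilt -1.0 j [-0.052  0.318  0.333  1.586  0.    -0.508] F [ 0.12  0.32 -0.37] M [ 0.015 -0.049 -0.02 ] op 30.05 ff 0.0
shift cm [2.000e-03 1.100e-02 4.848e+00] rotz needed 0.006
```

View pics/s5.png

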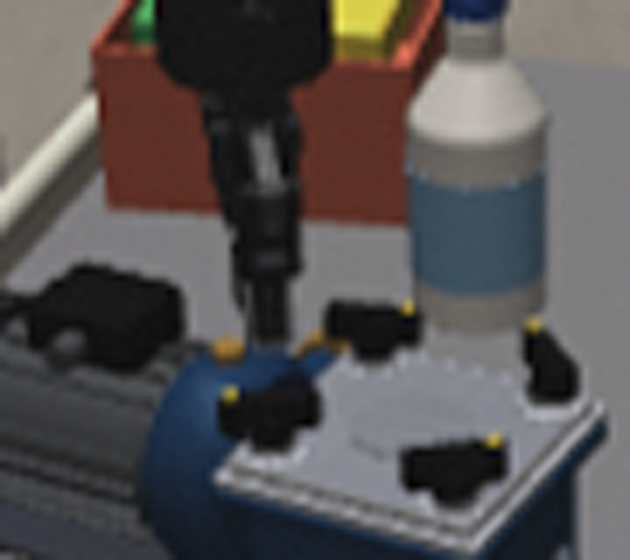

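The finger (268,320) is centred over c's wing (268,405); b and a now have their dots at the right. Down onto c.

```bash
python3 -m pendant '[[3,[0,0.01,0.7],[0,0,0]],[3,[0,0,1.5],[0,0,0]],[3,[0,0,1.5],[0,0,0]],[3,[0,0,1.0],[0,0,0]],[2,[0,0,0],[0,0,0]],[1.5,[0,0,0],[0,0,0]],[1.3,[0,0,0],[0,0,0]],[1.2,[0,0,0],[0,0,0]],[1.1,[0,0,0],[0,0,0]],[0.9,[0,0,0],[0,0,0]],[0.9,[0,0,0],[0,0,0]],[0.9,[0,0,0],[0,0,0]]]'>/dev/null
python3 -c "
from g import *
rep();s,R,y=st();print(R.inv().apply(s['force']))"
```

```text
t 28.7 pos [ 0.6489 -0.0339  0.145 ] yaw -2.6915 tilt -1.0 j [-0.052  0.312  0.238  1.495  0.    -0.502] F [-1.32  0.64  5.56] M [0.103 0.279 0.024] op 10.45 ff 58.6
[ 0.90167325  1.14812875 -5.55786108]
```

```bash
python3 -m pendant '[[0.9,[0,0,-0.02],[0,0,0.1]],[0.9,[0,0,0],[0,0,0.1]],[0.9,[0,0,0.01],[0,0,0.1]],[0.9,[0,0,0.01],[0,0,0.1]],[0.9,[0,0,0.01],[0,0,0.1]],[0.9,[0,0,0.01],[0,0,0.1]],[0.9,[0,0,0.01],[0,0,0.1]],[0.9,[0,0,0.01],[0,0,0.1]],[0.9,[0,0,0],[0,0,0]],[0.9,[0,0,0],[0,0,0]]]'>/dev/null
sh r.sh
python3 -m pendant '[[0.9,[0,0,0.01],[0,0,0.1]],[0.9,[0,0,0.01],[0,0,0.1]],[0.9,[0,0,0.01],[0,0,0.1]],[0.9,[0,0,0.01],[0,0,0.1]],[0.9,[0,0,0.01],[0,0,0.1]],[0.9,[0,0,0.01],[0,0,0.1]],[0.9,[0,0,0.01],[0,0,0.1]],[0.9,[0,0,0],[0,0,0]],[0.9,[0,0,0],[0,0,0]]]'>/dev/null;sh r.sh
```

```text
j6 0.296 Mz 0.133 F [-0.8  1.1  5.2] z 0.1445 tq6 [-0.448 -0.161  0.51 ] t 29.5333
j6 0.996 Mz 0.088 F [-0.2  1.   5.4] z 0.1437 tq6 [-0.453 -0.202  0.467] t 30.2833
```

```bash
python3 -m pendant '[[0.9,[0,0,0],[0,0,0.1]],[0.9,[0,0,0],[0,0,0.1]],[0.9,[0,0,0],[0,0,0.1]],[0.9,[0,0,0.01],[0,0,0.1]],[0.9,[0,0,0.01],[0,0,0.1]],[0.9,[0,0,0.01],[0,0,0.1]],[0.9,[0,0,0.01],[0,0,0.1]],[0.9,[0,0,0],[0,0,0]],[0.9,[0,0,0],[0,0,0]]]'>/dev/null
sh r.sh
python3 -m pendant '[[0.9,[0,0,0.01],[0,0,0.07]],[0.9,[0,0,0],[0,0,0]],[0.9,[0,0,0],[0,0,0]]]'>/dev/null;sh r.sh
python3 -m pendant '[[0.9,[0,0,0.01],[0,0,0.07]],[0.9,[0,0,0],[0,0,0]],[0.9,[0,0,0],[0,0,0]]]'>/dev/null;sh r.sh
```

```text
j6 1.693 Mz 0.1 F [0.4 1.2 6.3] z 0.1431 tq6 [-0.09  -0.298  0.567] t 31.0333
j6 1.763 Mz 0.097 F [-0.7  1.1  5.7] z 0.143 tq6 [-0.129 -0.298  0.34 ] t 31.2833
j6 1.833 Mz 0.128 F [-0.2  1.   5.7] z 0.143 tq6 [-0.161 -0.299  0.341] t 31.5333
```

```bash
python3 -m pendant '[[0.9,[0,0,0],[0,0,0.07]],[0.9,[0,0,0],[0,0,0]],[0.9,[0,0,0],[0,0,0]]]'>/dev/null;sh r.sh
python3 -m pendant '[[0.9,[0,0,0.01],[0,0,0.07]],[0.9,[0,0,0],[0,0,0]],[0.9,[0,0,0],[0,0,0]]]'>/dev/null;sh r.sh
```

```text
j6 1.903 Mz 0.155 F [-0.7  0.7  6.1] z 0.143 tq6 [-0.111 -0.299  0.343] t 31.7833
j6 1.973 Mz 0.181 F [-0.2  1.5  5.8] z 0.1429 tq6 [-0.145 -0.299  0.344] t 32.0333
```

```bash
python3 -m pendant '[[0.9,[0,0,0.01],[0,0,0.07]],[0.9,[0,0,0],[0,0,0]],[0.9,[0,0,0],[0,0,0]]]'>/dev/null;sh r.sh
```

```text
j6 2.043 Mz 0.075 F [-0.5  1.2  6.5] z 0.1429 tq6 [-0.203 -0.293  0.375] t 32.2833
```

```bash
python3 -m pendant '[[0.9,[0,0,0],[0,0,0.06]],[0.9,[0,0,0],[0,0,0]],[0.9,[0,0,0],[0,0,0]],[0.9,[0,0,0],[0,0,0]],[0.9,[0,0,0],[0,0,0]],[0.9,[0,0,0],[0,0,0]]]'>/dev/null;sh r.sh
```

```text
j6 2.102 Mz 0.188 F [-0.6  2.1  6.8] z 0.1429 tq6 [-0.198 -0.284  0.19 ] t 32.7833
```

```bash
python3 -m pendant '[[0.9,[0,0,0],[0,0,0.05]],[0.9,[0,0,0],[0,0,0]],[0.9,[0,0,0],[0,0,0]],[0.9,[0,0,0],[0,0,0]],[0.9,[0,0,0],[0,0,0]],[0.9,[0,0,0],[0,0,0]]]'>/dev/null;sh r.sh
```

```text
j6 2.152 Mz 0.217 F [-0.7  1.1  6.9] z 0.1429 tq6 [-0.191 -0.276  0.228] t 33.2833
```

```bash
python3 -m pendant '[[0.9,[0,0,0],[0,0,0.04]],[0.9,[0,0,0],[0,0,0]],[0.9,[0,0,0],[0,0,0]],[0.9,[0,0,0],[0,0,0]],[0.9,[0,0,0],[0,0,0]],[0.9,[0,0,0],[0,0,0]]]'>/dev/null;sh r.sh
python3 -m pendant '[[3,[0,0,0],[0,0,0]],[3,[0,0,0],[0,0,0]],[3,[0,0,0],[0,0,0]],[3,[0,0,-2],[0,0,0]],[3,[0,0,-2],[0,0,0]],[3,[0,0,-1],[0,0,-0.124]],[3,[0,0,0],[0,0,-0.124]],[3,[0,0,0],[0,0,-0.124]],[3,[0,0,0],[0,0,-0.124]],[3,[0,0,0],[0,0,-0.124]],[3,[0,0,0],[0,0,-0.124]],[3,[0,0,0],[0,0,-0.124]],[3,[0,0,0],[0,0,-0.124]],[3,[0,0,0],[0,0,-0.124]],[3,[0,0,0],[0,0,-0.124]],[3,[0,0,0],[0,0,-0.124]],[3,[0,0,0],[0,0,-0.124]],[3,[0,0,0],[0,0,-0.124]],[3,[0,0,0],[0,0,-0.124]],[3,[0,0,0],[0,0,-0.124]]]'>/dev/null
python3 -m pendant '[[3,[0,0,0],[0,0,-0.124]],[3,[0,0,0],[0,0,-0.124]],[3,[0,0,0],[0,0,-0.124]],[3,[0,0,0],[0,0,-0.124]],[3,[0,0,0],[0,0,-0.124]],[3,[0,0,0],[0,0,-0.124]],[3,[0,0,0],[0,0,-0.124]],[3,[0,0,0],[0,0,-0.124]],[3,[0,0,0],[0,0,-0.124]],[3,[0,0,0],[0,0,-0.124]],[3,[0,0,0],[0,0,-0.124]],[3,[0,0,0],[0,0,-0.124]],[3,[0,0,0],[0,0,-0.124]],[3,[0,0,0],[0,0,-0.124]],[3,[0,0,0],[0,0,-0.124]],[3,[0,0,0],[0,0,-0.124]],[3,[0,0,0],[0,0,-0.124]],[3,[0,0,0],[0,0,-0.124]]]'>/dev/null
python3 -c "
from g import *
rep();go(.5339,-.1057,.143,-.9)"
```

```text
j6 2.192 Mz 0.227 F [0.5 0.5 6.1] z 0.1429 tq6 [-0.187 -0.269  0.258] t 33.7833
t 36.95 pos [ 0.6484 -0.0341  0.1916] yaw -1.2919 tilt -1.0 j [-0.052  0.318  0.335  1.589 -0.    -1.902] F [ 0.74  0.54 -0.82] M [0.012 0.038 0.046] op 30.13 ff 0.0
shift cm [ 3.736 12.978  4.871] rotz needed -0.3919
```

```bash
python3 -m pendant '[[3,[0.934,3.245,0],[0,0,0]],[3,[0.934,3.245,0],[0,0,0]],[3,[0.934,3.245,0],[0,0,0]],[3,[0.934,3.245,0],[0,0,0]],[3,[0,0,0],[0,0,-0.098]],[3,[0,0,0],[0,0,-0.098]],[3,[0,0,0],[0,0,-0.098]],[3,[0,0,0],[0,0,-0.098]],[3,[0,0,0],[0,0,0]],[3,[0,0,0],[0,0,0]]]'>/dev/null
python3 -c "
from g import *
rep();go(.5339,-.1057,.143,-.9)
c=cams.capture('side');cv2.imwrite('pics/s6.png',cv2.resize(c['color'][120:200,260:350,::-1],None,fx=7,fy=7,interpolation=cv2.INTER_CUBIC))"
```

```text
t 37.78 pos [ 0.5334 -0.1048  0.1918] yaw -0.9096 tilt -1.0 j [-0.194  0.058  0.036  1.549 -0.    -2.426] F [-0.77 -0.67  0.35] M [-0.037 -0.015  0.006] op 29.98 ff 0.0
shift cm [0.104 0.018 4.883] rotz needed -0.0096
```

View pics/s6.png

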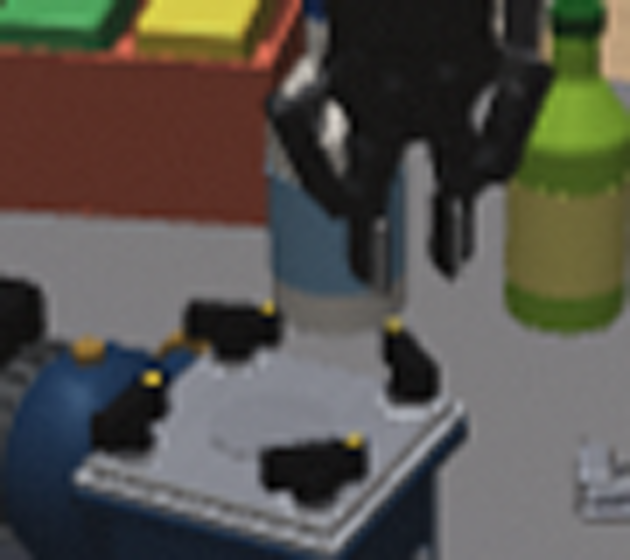

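The fingers (370 and 450,250) stand astride d's wing (410,365), and c has turned. Down onto d.

```bash
python3 -m pendant '[[3,[0.1,0.02,0.7],[0,0,0]],[3,[0,0,1.5],[0,0,0]],[3,[0,0,1.5],[0,0,0]],[3,[0,0,1.0],[0,0,0]],[2,[0,0,0],[0,0,0]],[1.5,[0,0,0],[0,0,0]],[1.3,[0,0,0],[0,0,0]],[1.2,[0,0,0],[0,0,0]],[1.1,[0,0,0],[0,0,0]],[0.9,[0,0,0],[0,0,0]],[0.9,[0,0,0],[0,0,0]],[0.9,[0,0,0],[0,0,0]]]'>/dev/null
python3 -c "
from g import *
rep();s,R,y=st();print(R.inv().apply(s['force']))"
```

```text
t 38.83 pos [ 0.5341 -0.1059  0.1459] yaw -0.9076 tilt -1.0 j [-0.195  0.058 -0.052  1.46  -0.    -2.429] F [-4.83 -1.78  5.28] M [-0.493  0.891 -0.014] op 10.32 ff 58.3
[-1.56724997  4.90229574 -5.2782101 ]
```

```bash
python3 -m pendant '[[0.9,[0,0.045,-0.02],[0,0,0.1]],[0.9,[0,0,0],[0,0,0.1]],[0.9,[0,0,0.01],[0,0,0.1]],[0.9,[0,0,0.01],[0,0,0.1]],[0.9,[0,0,0.01],[0,0,0.1]],[0.9,[0,0,0.01],[0,0,0.1]],[0.9,[0,0,0.01],[0,0,0.1]],[0.9,[0,0,0.01],[0,0,0.1]],[0.9,[0,0,0],[0,0,0]],[0.9,[0,0,0],[0,0,0]]]'>/dev/null
sh r.sh
python3 -m pendant '[[0.9,[0,0,0.01],[0,0,0.1]],[0.9,[0,0,0.01],[0,0,0.1]],[0.9,[0,0,0.01],[0,0,0.1]],[0.9,[0,0,0.01],[0,0,0.1]],[0.9,[0,0,0.01],[0,0,0.1]],[0.9,[0,0,0.01],[0,0,0.1]],[0.9,[0,0,0.01],[0,0,0.1]],[0.9,[0,0,0],[0,0,0]],[0.9,[0,0,0],[0,0,0]]]'>/dev/null;sh r.sh
```

```text
j6 -1.633 Mz 0.046 F [-0.2 -1.4  5.6] z 0.1453 tq6 [-0.287  0.344  0.686] t 39.6667
j6 -0.933 Mz 0.081 F [ 0.  -1.3  5.6] z 0.1446 tq6 [-0.148  0.414  0.468] t 40.4167
```

```bash
python3 -m pendant '[[0.9,[0,0,0],[0,0,0.1]],[0.9,[0,0,0],[0,0,0.1]],[0.9,[0,0,0.01],[0,0,0.1]],[0.9,[0,0,0.01],[0,0,0.1]],[0.9,[0,0,0.01],[0,0,0.1]],[0.9,[0,0,0.01],[0,0,0.1]],[0.9,[0,0,0.01],[0,0,0.1]],[0.9,[0,0,0],[0,0,0]],[0.9,[0,0,0],[0,0,0]]]'>/dev/null
sh r.sh
python3 -m pendant '[[0.9,[0,0,0.01],[0,0,0.07]],[0.9,[0,0,0],[0,0,0]],[0.9,[0,0,0],[0,0,0]]]'>/dev/null;sh r.sh
python3 -m pendant '[[0.9,[0,0,0.01],[0,0,0.07]],[0.9,[0,0,0],[0,0,0]],[0.9,[0,0,0],[0,0,0]]]'>/dev/null;sh r.sh
```

```text
j6 -0.235 Mz 0.112 F [ 0.7 -1.6  6.2] z 0.1439 tq6 [0.413 0.593 0.649] t 41.1667
j6 -0.165 Mz 0.151 F [ 0.  -1.4  6.2] z 0.1438 tq6 [0.397 0.607 0.339] t 41.4167
j6 -0.095 Mz 0.124 F [-0.5 -2.9  5.2] z 0.1438 tq6 [0.363 0.62  0.339] t 41.6667
```

```bash
python3 -m pendant '[[0.9,[0,0,0.01],[0,0,0.07]],[0.9,[0,0,0],[0,0,0]],[0.9,[0,0,0],[0,0,0]]]'>/dev/null;sh r.sh
python3 -m pendant '[[0.9,[0,0,0],[0,0,0.07]],[0.9,[0,0,0],[0,0,0]],[0.9,[0,0,0],[0,0,0]]]'>/dev/null;sh r.sh
```

```text
j6 -0.025 Mz 0.139 F [ 1.3 -1.6  5.4] z 0.1437 tq6 [0.327 0.632 0.339] t 41.9167
j6 0.045 Mz 0.088 F [ 0.3 -3.   5.2] z 0.1437 tq6 [0.385 0.644 0.34 ] t 42.1667
```

```bash
python3 -m pendant '[[0.9,[0,0,0.01],[0,0,0.07]],[0.9,[0,0,0],[0,0,0]],[0.9,[0,0,0],[0,0,0]]]'>/dev/null;sh r.sh
python3 -m pendant '[[0.9,[0,0,0],[0,0,0.07]],[0.9,[0,0,0],[0,0,0]],[0.9,[0,0,0],[0,0,0]]]'>/dev/null;sh r.sh
```

```text
j6 0.115 Mz 0.097 F [-0.1 -2.3  5.7] z 0.1436 tq6 [0.345 0.656 0.339] t 42.4167
j6 0.185 Mz 0.13 F [ 1.6 -2.2  5.2] z 0.1435 tq6 [0.401 0.666 0.34 ] t 42.6667
```

```bash
python3 -m pendant '[[0.9,[0,0,0.01],[0,0,0.07]],[0.9,[0,0,0],[0,0,0]],[0.9,[0,0,0],[0,0,0]]]'>/dev/null;sh r.sh
```

```text
j6 0.255 Mz 0.093 F [ 0.5 -2.3  5.6] z 0.1434 tq6 [0.357 0.678 0.34 ] t 42.9167
```

```bash
python3 -m pendant '[[0.9,[0,0,0.01],[0,0,0.07]],[0.9,[0,0,0],[0,0,0]],[0.9,[0,0,0],[0,0,0]]]'>/dev/null;sh r.sh
python3 -m pendant '[[0.9,[0,0,0],[0,0,0.07]],[0.9,[0,0,0],[0,0,0]],[0.9,[0,0,0],[0,0,0]]]'>/dev/null;sh r.sh
```

```text
j6 0.325 Mz 0.136 F [ 0.4 -2.9  5.6] z 0.1434 tq6 [0.306 0.689 0.34 ] t 43.1667
j6 0.395 Mz 0.099 F [-0.  -2.3  6.3] z 0.1434 tq6 [0.346 0.699 0.341] t 43.4167
```

```bash
python3 -m pendant '[[0.9,[0,0,0.01],[0,0,0.07]],[0.9,[0,0,0],[0,0,0]],[0.9,[0,0,0],[0,0,0]]]'>/dev/null;sh r.sh
```

```text
j6 0.465 Mz 0.108 F [ 0.  -3.1  5.4] z 0.1433 tq6 [0.292 0.709 0.342] t 43.6667
```

```bash
python3 -m pendant '[[0.9,[0,0,0.01],[0,0,0.07]],[0.9,[0,0,0],[0,0,0]],[0.9,[0,0,0],[0,0,0]]]'>/dev/null;sh r.sh
python3 -m pendant '[[0.9,[0,0,0],[0,0,0.07]],[0.9,[0,0,0],[0,0,0]],[0.9,[0,0,0],[0,0,0]]]'>/dev/null;sh r.sh
```

```text
j6 0.535 Mz 0.108 F [ 0.2 -2.1  5.8] z 0.1432 tq6 [0.232 0.718 0.343] t 43.9167
j6 0.605 Mz 0.15 F [ 0.2 -3.1  6.6] z 0.1432 tq6 [0.262 0.726 0.344] t 44.1667
```

```bash
python3 -m pendant '[[0.9,[0,0,0.01],[0,0,0.07]],[0.9,[0,0,0],[0,0,0]],[0.9,[0,0,0],[0,0,0]]]'>/dev/null;sh r.sh
```

```text
j6 0.675 Mz 0.117 F [-0.4 -2.6  6.4] z 0.1431 tq6 [0.199 0.735 0.345] t 44.4167
```

```bash
python3 -m pendant '[[0.9,[0,0,0],[0,0,0.07]],[0.9,[0,0,0],[0,0,0]],[0.9,[0,0,0],[0,0,0]]]'>/dev/null;sh r.sh
python3 -m pendant '[[0.9,[0,0,0.01],[0,0,0.07]],[0.9,[0,0,0],[0,0,0]],[0.9,[0,0,0],[0,0,0]]]'>/dev/null;sh r.sh
```

```text
j6 0.745 Mz 0.142 F [-0.1 -2.9  5.7] z 0.1431 tq6 [0.224 0.741 0.347] t 44.6667
j6 0.815 Mz 0.126 F [-0.1 -3.1  6.8] z 0.1431 tq6 [0.117 0.756 0.396] t 44.9167
```

```bash
python3 -m pendant '[[0.9,[0,0,0],[0,0,0.07]],[0.9,[0,0,0],[0,0,0]],[0.9,[0,0,0],[0,0,0]]]'>/dev/null;sh r.sh
```

```text
j6 0.885 Mz 0.198 F [-0.3 -2.5  6. ] z 0.1431 tq6 [0.099 0.771 0.449] t 45.1667
```

Firm at about 3.2 rad. Settle, then a last small step.

```bash
python3 -m pendant '[[0.9,[0,0,0],[0,0,0]],[0.9,[0,0,0],[0,0,0]],[0.9,[0,0,0],[0,0,0]]]'>/dev/null;sh r.sh
python3 -m pendant '[[0.9,[0,0,0],[0,0,0.04]],[0.9,[0,0,0],[0,0,0]],[0.9,[0,0,0],[0,0,0]],[0.9,[0,0,0],[0,0,0]],[0.9,[0,0,0],[0,0,0]],[0.9,[0,0,0],[0,0,0]]]'>/dev/null;sh r.sh
```

```text
j6 0.884 Mz 0.168 F [-0.1 -2.6  6.7] z 0.1431 tq6 [0.099 0.771 0.219] t 45.4167
j6 0.924 Mz 0.266 F [-1.3 -2.3  6. ] z 0.1431 tq6 [0.089 0.78  0.25 ] t 45.9167
```

```bash
python3 -m pendant '[[3,[0,0,0],[0,0,0]],[3,[0,0,0],[0,0,0]],[3,[0,0,0],[0,0,0]],[3,[0,0,-2],[0,0,0]],[3,[0,0,-3],[0,0,0]],[3,[0,0,-3],[0,0,0]],[3,[0,0,-3],[0,0,0]],[3,[0,0,0],[0,0,0]]]'>/dev/null
python3 -c "
from g import *
rep();go(.38,-.1,.25,st()[2])"
```

```text
t 46.58 pos [ 0.5348 -0.106   0.2582] yaw 2.0174 tilt -0.99997 j [-0.196  0.072  0.18   1.671  0.     0.928] F [ 1.23 -0.63  0.82] M [-0.029 -0.008  0.007] op 29.73 ff 0.0
shift cm [  7.226 -13.706   0.711] rotz needed -0.0
```

```bash
python3 -m pendant '[[3,[1.8,-3.4,0],[0,0,0]],[3,[1.8,-3.4,0],[0,0,0]],[3,[1.8,-3.4,0],[0,0,0]],[3,[1.8,-3.4,0],[0,0,0]],[3,[0,0,0],[0,0,0]],[3,[0,0,0],[0,0,0]]]'>/dev/null
python3 -c "
from g import *
rep()
c=cams.capture('top');s=cams.capture('side')
r=lambda a:cv2.resize(a[:,:,::-1],(480,420),interpolation=cv2.INTER_CUBIC)
a=r(c['color'][130:200,300:380]);b=cv2.resize(s['color'][150:220,240:340,::-1],(600,420),interpolation=cv2.INTER_CUBIC)
cv2.imwrite('pics/e.png',np.hstack([a[:,:320*1+80],b])[:, :1000][:, :]) 
im=np.vstack([cv2.resize(a,(320,280)),cv2.resize(b,(320,280))]) 
cv2.imwrite('pics/e.png',np.hstack([cv2.resize(a,(360,315)),cv2.resize(b,(440,315))]))"
```

```text
t 47.08 pos [ 0.3787 -0.0993  0.253 ] yaw 2.0164 tilt -1.0 j [-0.257 -0.288 -0.159  1.698  0.     0.869] F [ 0.34  1.13 -0.89] M [-0.016 -0.037  0.01 ] op 29.83 ff 0.0
```

View pics/e.png

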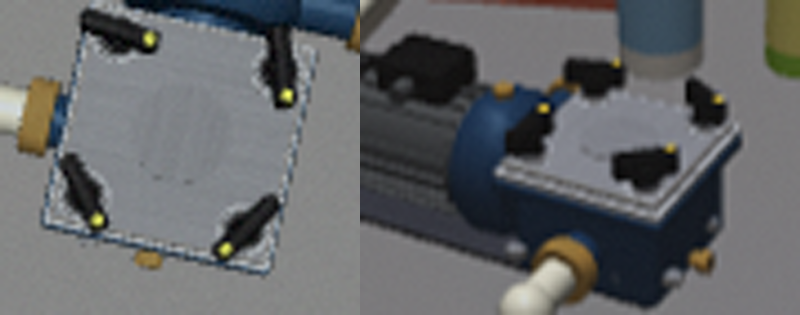

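The cover sits flush and level with no dark seal gap. All four dots have moved round: a (97,220), b (286,97), c (150,38), d (225,250) in the picture. The robot is clear.

```bash
python3 -c "
from station import job_done
print(job_done())"
```

```text
the job is handed in; nothing more can be done
None
```

I tightened the four knobs in cross order (a, b, c, d), each until it felt firm at about 0.25 to 0.27 N m, under the 0.36 N m limit. The last picture shows the cover level with no seal gap, and the job is handed in at about 47 s on the robot's clock.

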